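Fit the spare lamp cartridge in the microscope illuminator

TASK

Fit the spare lamp cartridge into the microscope's illuminator: slide it out of the open end of its fork holder, set it in the bayonet socket with its two pins in the two entry slots, push it down against the spring and turn it a quarter turn clockwise (seen from above) until the pins stop under the rim. Finish while still gripping the cartridge by its bar, holding it seated in that turned position, and leave the loupe, the eraser and the round tin where they are. It goes by hand: do not wrench it through the holder or the socket.

Things in the scene. Friction and masses are not known exactly. Their poses are not given: they have to be found in the camera images.
- cartridge: Lamp cartridge, 0.12 kg, 72 mm tall, upright; a half turn makes no difference. Origin: centre of its foot, z up. Aluminium barrel 34 mm wide to z = 30 (foot chamfered); two round steel pins 6 mm thick along +x and -x at z = 12, ends 26.5 mm from the axis; black flange 52 mm wide, z = 30 to 35; grip bar above it. Starts hanging in the fork, pins under the arms, so it cannot be lifted.
- cartridge_grip (a point): Point on the cartridge's axis 60 mm above its foot, in the black grip bar, which stands at z = 35 to 72 mm over the foot, 46 mm long along x (the line of the pins) and 16 mm thick along y. Axes as the cartridge.
- fork_holder: Fixed aluminium holder, 84 x 84 mm, 42 mm high. Origin on the worktop under the place where the cartridge hangs (foot 12 mm over the worktop, pins and bar along the holder's y). The flat fork on top (z = 34 to 42 mm) carries the flange; its 38 mm gap is closed behind (+x) and open to the holder's -x.
- fork_mouth (a point): Middle of the fork's open end, 22 mm to the holder's -x of its origin, level with the fork's top (42 mm). Axes as the holder. Once the cartridge is slid 40 mm or more straight along the holder's -x from where it hangs, its pins are clear of the arms and it can be lifted.
- illuminator: Fixed white lamp housing, 57 mm high, 96 mm wide along y, from 48 mm before (-x) to 77 mm behind its origin; a round light outlet stands 17 mm out of its front. An upright aluminium bayonet collar, 60 mm wide outside, stands on top. Origin on the worktop under the collar's axis, z up.
- socket_mouth (a point): Centre of the collar's open mouth, 75 mm over the worktop, axes as the illuminator. Bore 37.6 mm. Entry slots 10 mm wide at +x and -x; from each a channel (roof 8, floor 18 mm below the mouth) runs a quarter turn clockwise from above (+x to -y, -x to +y) to a stop some 5 degrees beyond; at its end the roof rises 3 mm to a pocket where the spring lifts the pin.
- contact_plate (a joint): Sprung plate in the bore, m pressed: 0 up, 0.011 bottomed. Up, it is 15 mm below the mouth; a cartridge resting on it has its pins in the slots and cannot turn. Spring 3 N + 0.7 N/mm. The foot must be pushed 23 to 26 mm below the mouth (plate 0.008 or more, 9 to 11 N) to turn under the roof; with the pins up in the pockets it is 20 mm below and the plate reads 0.005.
- loupe: Bystander: black round loupe, 52 mm wide, 19 mm high, origin at the centre of its underside. Leave it.
- eraser: Bystander: eraser 20 x 42 x 12 mm, origin at the centre of its underside. Leave it.
- pin_tin: Bystander: round tin, 72 mm wide, 27 mm high, origin at the centre of its underside. Leave it.
Mind the look-alikes: they are no part of the job. Of the things like the cartridge, leave any that is turquoise or yellow; of the rest the smaller one is meant.

How it is judged:
By the outcome, as a careful person would: the job done as asked, in the order asked, and still so for the second after the job is handed in, while the arm keeps its last pose, push and grip.
It also fails if it takes over 48 s, if anything falls off the work surface, if the arm or the gripper's body presses on something with over 40 N, if the wrist force passes 120 N, or if a joint passes its speed limit or range.

ROBOT

A 6-joint arm with a two-finger parallel gripper is mounted at the origin on a cart in front of the work surface, level with it; the furniture and walls round the work are solid. World frame = base frame: x ahead of the robot, y to its left, z up, the work surface at z = 0. Lengths are in mm, angles in rad, forces in N, time in s.
With the tool pointing down it reaches from about 325 to 875 mm from the base axis. Payload 4.4 kg.
Tool frame: the origin (TCP) lies on the centre line of the jaws, within the pads' length; the fingertips stand ahead of it and the grasp point (between the pads) lies 6 mm ahead of it (ctrl.tcp_to_tips is the z of the fingertips in the tool frame, in mm); z points along the fingers, y is the line along which they close (so a half turn about z gives the same grasp; the last joint's range is limited). The gripper opens to 85 mm and grips with 20 to 120 N. Pads are 22 mm wide; open, the fingers measure 114 mm over their backs; the gripper's body (76 mm by 85 mm) begins 54 mm behind the grasp point. The pads swing forward as they close: fully open they stand 13 mm farther back than shut.
Start: joints at [-1.492, 0.207, 1.542, -0, 1.393, -0.15], TCP at [130.962, -559.89, 256.282] pointing down, gripper open.
Joint ranges: [-2.73, 2.73], [-0.86, 2.22], [0.23, 2.46], [-1.11, 4.25], [0.08, 2.63], [-2.82, 2.82]. Speed limits (rad/s): [2.79, 2.79, 3.14, 3.14, 3.14, 3.14].

INTERFACE

Orientations are given as a 3x3 rotation matrix whose columns are the frame's x, y, z axes.
In Python, from plant import ctrl, sensors, optics gives the robot as it stands. Calls block until the motion is done:
- ctrl.move_ptp(position, orientation): joint-space move of the TCP to a pose.
- ctrl.move_l(position, rot=None, vel=150, threshold=None): straight line of the TCP; rot=None keeps the orientation; vel is the mean speed in mm/s. With threshold (N) it stops when the force on the tool has changed by that much, and returns True; else False.
- ctrl.set_joints(angles): joint-space move.
- ctrl.gripper_to(opening, force=None): finger opening in mm; force is the grip in N (None keeps the last); returns when the fingers have stopped.
- ctrl.hold(seconds).
- ctrl.solve_ik(position, orientation): joint angles nearest the present ones, or None.
- sensors.read_state(): the state.
- optics.grab_frame(name): name is "scene" or "side" or "wrist"; returns (picture, depth): 400x640x3 uint8, red, green, blue; 400x640 float32, mm along the optical axis (not along the pixel's ray), 0 where there is no reading.
- optics.camera_params(name): a dict with "mtx" (3x3 intrinsics, pixels), "R" (3x3) and "t" (3): a world point X has camera coordinates R X + t; the wrist camera has in their place "T_tool_cam" (4x4, takes a point from camera to tool coordinates, whose origin is the TCP and whose axes are the flange's). Camera axes: x right, y down, z forward; pixel columns grow to the right and rows downward; lengths in mm; the calibration is good to about 2 mm. A picture is of the moment at which its call begins: read the wrist's pose just before it. camera_params takes no time and is no camera call.
A pose or a line that the arm cannot do raises ctrl.MotionError and nothing moves.
- ctrl.finish_job(): hands the job in; it is judged then, once.
The state is a dict: "t": time; "q": joint angles; "qvel": joint speeds; "tau": joint torques, N m; "eef_pos": TCP position; "eef_rot": TCP orientation; "force": force on the tool from outside, world axes, zero at the start; "wrist_torque": the same for the moment, N m; "grip_width": finger opening in mm; "grasp_force": force on a finger pad.
Only numpy, scipy, OpenCV 4.12 (cv2) and the standard library are available. Lean on these libraries where they do the work, as an engineer would, in place of code of your own. Each camera call takes 0.05 s, during which the arm holds its last target. There are 200 camera calls.

## Working session

There is one attempt and no reset: what is moved stays moved. The work goes in short steps, each a Python script; the robot and the scene stay as the last script left them, time stands still between calls to the robot, and variables do not carry over. Pictures are saved under pics/ and viewed, at most 10 in all, crops included, and the job is handed in when it is done.

```bash
ls; mkdir -p pics; python3 - <<'E'
from plant import ctrl,sensors,optics
import cv2,numpy as np
for n in("scene","side"):
    p,d=optics.grab_frame(n); np.savez(f"pics/{n}.npz",p=p,d=d); cv2.imwrite(f"pics/{n}0.png",p[:,:,::-1])
    c=optics.camera_params(n); print(n,c["mtx"].tolist(),c["R"].round(3).tolist(),c["t"].round(1))
print(ctrl.tcp_to_tips, sensors.read_state()); print(optics.camera_params("wrist"))
E
```

```text
pics
scene [[374.6254198664406, 0.0, 320.090309228639], [0.0, 374.6254198664406, 196.37914108984597], [0.0, 0.0, 1.0]] [[-0.804, -0.595, -0.016], [-0.436, 0.606, -0.665], [0.405, -0.528, -0.747]] [ 388.9  302.1 1022.7]
side [[404.31104141004585, 0.0, 315.1627803021596], [0.0, 404.31104141004585, 198.36573214967586], [0.0, 0.0, 1.0]] [[-0.952, -0.307, -0.009], [-0.18, 0.58, -0.795], [0.249, -0.755, -0.607]] [490.3 173.1 883.7]
25.0 {'t': 0.1, 'q': array([-1.49154993e+00,  2.07345470e-01,  1.54282923e+00, -1.37973203e-05,
        1.39351392e+00, -1.50497499e-01]), 'qvel': array([ 0.00069751, -0.00158542, -0.00240293,  0.00032814, -0.00013125,
       -0.00194995]), 'tau': array([-4.36825094e-04, -3.84091794e+01, -2.92549682e+01, -1.86993930e-04,
        4.73406573e-03, -2.27659154e-05]), 'eef_pos': array([ 130.87870838, -559.24670352,  255.22715992]), 'eef_rot': array([[ 9.73724218e-01,  2.27730358e-01, -1.79462140e-04],
       [ 2.27730230e-01, -9.73722025e-01,  2.08830952e-03],
       [ 3.00825237e-04, -2.07430651e-03, -9.99997803e-01]]), 'force': array([-0.79616092, -0.0083395 ,  0.46794967]), 'wrist_torque': array([0.02540234, 0.00389282, 0.01426757]), 'grasp_force': 0.0, 'grip_width': 85.4977417551669}
{'mtx': array([[314.74531604,   0.        , 325.52074649],
       [  0.        , 314.74531604, 199.35836103],
       [  0.        ,   0.        ,   1.        ]]), 'T_tool_cam': array([[-7.06466855e-04, -9.60926781e-01, -2.76801773e-01,
         7.00168240e+01],
       [ 9.99999433e-01, -8.99550326e-04,  5.70572738e-04,
         8.55484092e-01],
       [-7.97275750e-04, -2.76801213e-01,  9.60926872e-01,
        -1.18360214e+02],
       [ 0.00000000e+00,  0.00000000e+00,  0.00000000e+00,
         1.00000000e+00]])}
```

View pics/scene0.png

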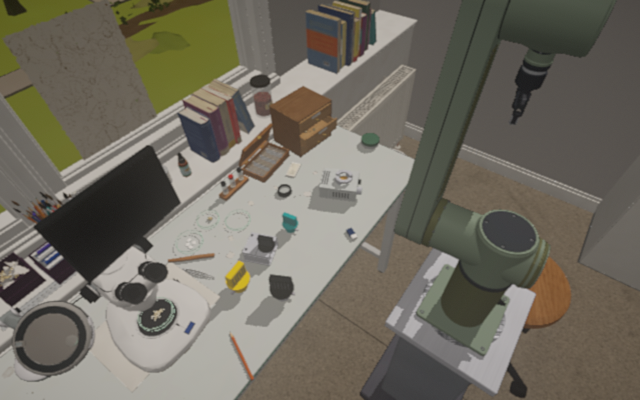

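View pics/side0.png

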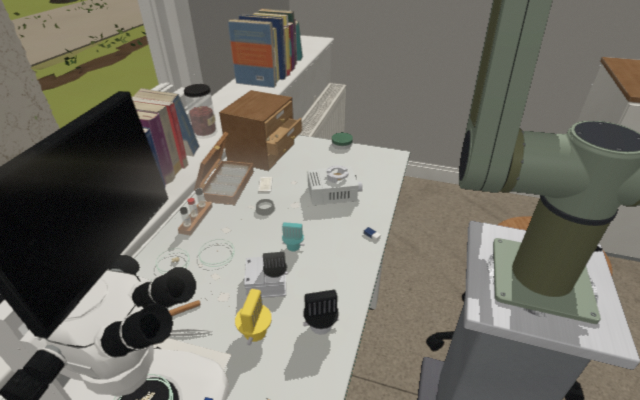

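The side view shows the target cartridge at (274,264) in its fork, with a larger black decoy at (320,308). The turquoise and yellow decoys are at (292,235) and (253,315). The illuminator collar is at (337,175), the loupe at (264,206), the eraser at (371,234) and the tin at (342,138).

```bash
cat > h.py <<'E'
from plant import ctrl,sensors,optics
import cv2,numpy as np
def ray(c,uv,R=None,o=None):
    """pixel -> (origin, dir) world"""
    d=np.linalg.inv(c["mtx"])@np.array([uv[0],uv[1],1.])
    return -c["R"].T@c["t"], c["R"].T@d
def onplane(c,uv,z):
    o,d=ray(c,uv); return o+d*(z-o[2])/d[2]
def wristcam(s):
    c=optics.camera_params("wrist");T=np.eye(4);T[:3,:3]=s["eef_rot"];T[:3,3]=s["eef_pos"]
    M=np.linalg.inv(T@c["T_tool_cam"]); return dict(mtx=c["mtx"],R=M[:3,:3],t=M[:3,3])
def shot(name):
    s=sensors.read_state();c=wristcam(s);p,d=optics.grab_frame("wrist")
    np.savez(f"pics/{name}.npz",p=p,d=d,**c); cv2.imwrite(f"pics/{name}.png",p[:,:,::-1]); return c,p,d
def down(a):
    """tool down, tool y (closing line) at world angle a"""
    y=np.array([np.cos(a),np.sin(a),0]);z=np.array([0,0,-1.]);return np.column_stack([np.cross(y,z),y,z])
E
python3 - <<'E'
from h import *
for n,pts in dict(side=dict(cart=(274,254,80),big=(320,292,80),turq=(292,228,60),yel=(253,300,60),collar=(337,172,75),loupe=(264,204,19),eraser=(371,233,12),tin=(342,135,27)),scene=dict(cart=(266,238,80),collar=(344,177,75),loupe=(284,188,19))).items():
    c=optics.camera_params(n)
    for k,(u,v,z) in pts.items(): print(n,k,onplane(c,(u,v),z).round())
s=sensors.read_state();print(wristcam(s)["R"].round(2))
E
```

```text
side cart [546. 179.  80.]
side big [426. 245.  80.]
side turq [548.  71.  60.]
side yel [546. 286.  60.]
side collar [ 505. -161.   75.]
side loupe [670. -39.  19.]
side eraser [378. -19.  12.]
side tin [ 566. -450.   27.]
scene cart [544. 180.  80.]
scene collar [ 503. -162.   75.]
scene loupe [671. -43.  19.]
[[ 0.23 -0.97 -0.  ]
 [-0.94 -0.22  0.28]
 [-0.27 -0.06 -0.96]]
```

```bash
python3 - <<'E'
from h import *
ctrl.move_ptp([505,-162,260],down(0)); shot("sock")
ctrl.move_ptp([545,180,260],down(0)); shot("cart")
print(sensors.read_state()["t"],sensors.read_state()["q"].round(2))
for n in("sock","cart"):
    a=cv2.imread(f"pics/{n}.png")
E
```

```text
3.4667 [ 0.17  0.2   1.54 -0.    1.4   0.17]
```

View pics/sock.png

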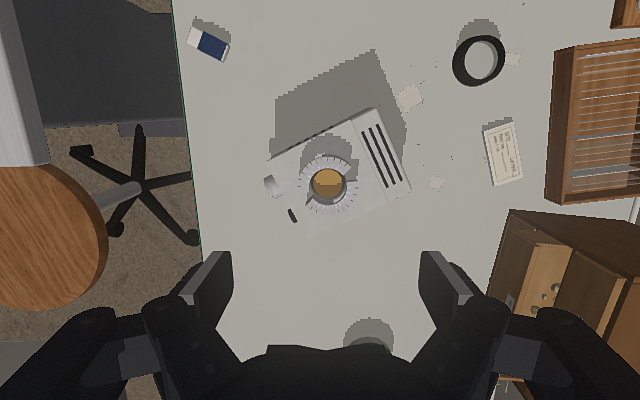

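View pics/cart.png

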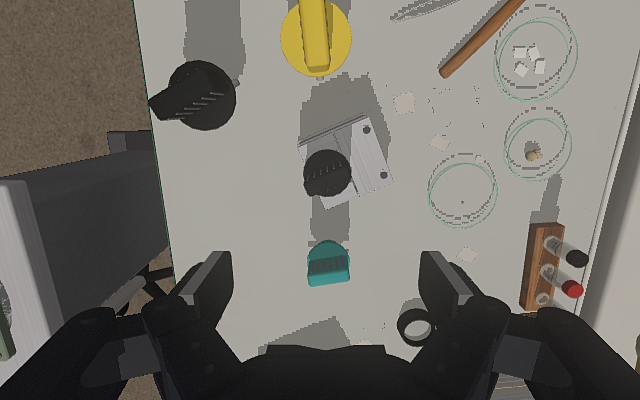

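The socket view shows the collar at (328,184), with slots near (350,178) and (306,203). The outlet is at (272,186), so illuminator +x points right and slightly up. In the cart view the cartridge is at (327,172), the fork is closed to the upper right (screws at (367,130) and (384,175)), and its mouth faces lower left.

```bash
cat >> h.py <<'E'
def cloud(n):
    f=np.load(f"pics/{n}.npz");d=f["d"];v,u=np.indices(d.shape)
    P=np.stack([u,v,np.ones_like(u)],-1)@np.linalg.inv(f["mtx"]).T*d[...,None]
    return (P-f["t"])@f["R"],f["p"],d>0
def fitcircle(q):
    A=np.c_[2*q,np.ones(len(q))];s=np.linalg.lstsq(A,(q**2).sum(1),rcond=None)[0];return s[:2],np.sqrt(s[2]+s[:2]@s[:2])
E
python3 - <<'E'
from h import *
def near(W,ok,c,r,z0,z1): return ok&(np.hypot(W[...,0]-c[0],W[...,1]-c[1])<r)&(W[...,2]>z0)&(W[...,2]<z1)
W,p,ok=cloud("sock")
z=W[...,2][near(W,ok,(505,-162),60,20,110)];print("sock z hist",np.histogram(z,np.arange(20,100,4)))
m=near(W,ok,(505,-162),45,70,80);q=W[m][:,:2];print(m.sum(),q.mean(0),np.median(W[m][:,2]))
h=cv2.findContours(m.astype(np.uint8),cv2.RETR_EXTERNAL,cv2.CHAIN_APPROX_NONE)[0];h=max(h,key=len)[:,0]
e=W[h[:,1],h[:,0],:2];c,r=fitcircle(e);print("outer",c,r)
rr=np.hypot(*(q-c).T);th=np.degrees(np.arctan2(*(q-c).T[::-1]))
print("inner min r",np.percentile(rr,[1,5,50,99]));print(np.c_[np.arange(-180,180,5),np.histogram(th,np.arange(-180,181,5))[0]].T.tolist())
m=near(W,ok,(530,-150),120,50,62);print("house rect",cv2.minAreaRect(W[m][:,:2].astype(np.float32)))
m=near(W,ok,(505,-162),100,-4,4);print("table z",np.median(W[m][:,2]))
W,p,ok=cloud("cart")
z=W[...,2][near(W,ok,(545,180),60,15,110)];print("cart z hist",np.histogram(z,np.arange(15,100,3)))
m=near(W,ok,(545,180),40,79,90);print("bar",cv2.minAreaRect(W[m][:,:2].astype(np.float32)),np.median(W[m][:,2]),m.sum())
m=near(W,ok,(545,180),40,44,52);print("flange",m.sum(),np.median(W[m][:,2]))
m=near(W,ok,(560,185),80,38,44.5)&(p.min(-1)>90);print("holder",cv2.minAreaRect(W[m][:,:2].astype(np.float32)),np.median(W[m][:,2]),m.sum())
m=near(W,ok,(545,180),150,-4,4);print("table z",np.median(W[m][:,2]))
def crop(n,u,v,k=6,w=60,h=45):
    a=cv2.imread(f"pics/{n}.png")[v-h:v+h,u-w:u+w]; return cv2.resize(a,None,fx=k,fy=k,interpolation=cv2.INTER_CUBIC)
cv2.imwrite("pics/c1.png",np.vstack([crop("sock",328,184,6,60,48),crop("cart",340,165,6,60,48)])[:, :] if 0 else np.hstack([crop("sock",328,184,6,60,50),]))
cv2.imwrite("pics/c2.png",crop("cart",340,165,6,60,50))
E
```

```text
sock z hist (array([  12,   21,   15,   25,   35,  103,   51,   59,   96, 6063,  650,
         47,   83,  952,  571,    0,    0,    0,    0]), array([20, 24, 28, 32, 36, 40, 44, 48, 52, 56, 60, 64, 68, 72, 76, 80, 84,
       88, 92, 96]))
1572 [ 506.77769207 -167.25466095] 75.75812721679354
outer [ 503.08188692 -160.90817048] 21.48979405235263
inner min r [11.93338216 14.37413687 25.13846584 36.96452653]
[[-180, -175, -170, -165, -160, -155, -150, -145, -140, -135, -130, -125, -120, -115, -110, -105, -100, -95, -90, -85, -80, -75, -70, -65, -60, -55, -50, -45, -40, -35, -30, -25, -20, -15, -10, -5, 0, 5, 10, 15, 20, 25, 30, 35, 40, 45, 50, 55, 60, 65, 70, 75, 80, 85, 90, 95, 100, 105, 110, 115, 120, 125, 130, 135, 140, 145, 150, 155, 160, 165, 170, 175], [23, 19, 23, 20, 25, 21, 12, 4, 0, 0, 3, 24, 30, 30, 32, 31, 32, 28, 38, 33, 33, 32, 32, 33, 32, 33, 30, 35, 30, 33, 30, 33, 29, 28, 32, 21, 0, 0, 1, 7, 17, 25, 25, 25, 26, 22, 22, 21, 23, 21, 23, 21, 18, 22, 17, 16, 20, 17, 17, 20, 18, 17, 21, 15, 19, 20, 18, 18, 18, 20, 18, 20]]
house rect ((519.7652587890625, -161.82620239257812), (125.30974578857422, 96.41310119628906), 26.258440017700195)
table z 0.6568795716294354
cart z hist (array([   8,   11,    9,   10,   13,    9,  102,   43,  373, 2595,  508,
        348,   20,   15,   25,   19,   23,   24,   27,   19,   28,   26,
        204,  565,    0,    0,    0,    0]), array([15, 18, 21, 24, 27, 30, 33, 36, 39, 42, 45, 48, 51, 54, 57, 60, 63,
       66, 69, 72, 75, 78, 81, 84, 87, 90, 93, 96, 99]))
bar ((546.6771850585938, 181.3450927734375), (45.73876953125, 17.26366424560547), 23.555538177490234) 84.53328865296643 789
flange 943 47.72750262468776
holder ((566.9807739257812, 190.41390991210938), (81.59941864013672, 77.98965454101562), 22.928714752197266) 42.81095619732301 3435
table z 0.7179411615533424
```

View pics/c1.png

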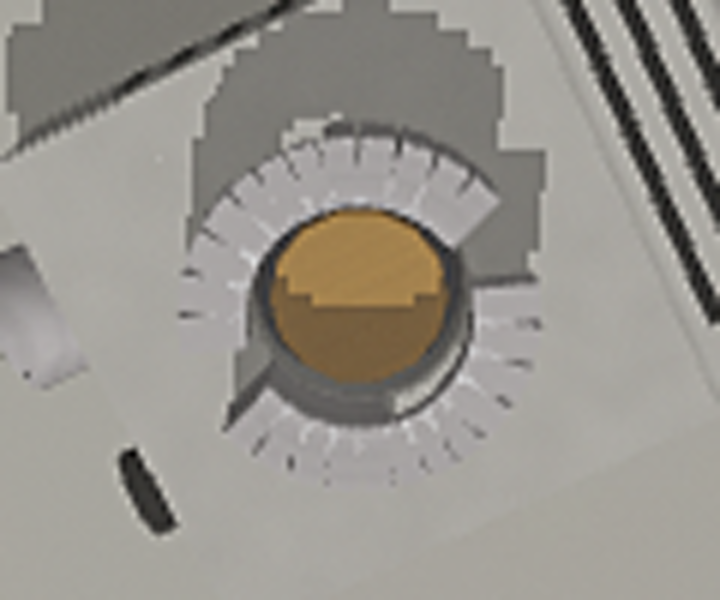

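View pics/c2.png

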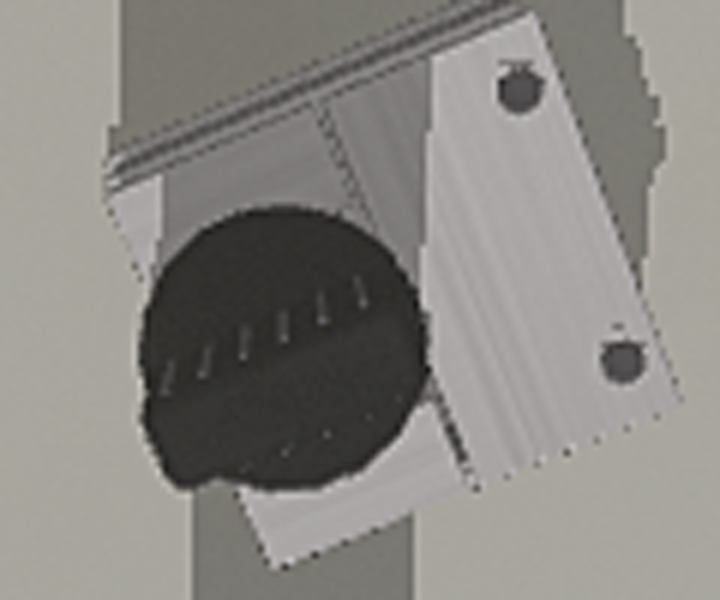

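The socket crop shows the collar with its two slots at crop (490,240) and (250,390). The holder crop shows the bar along about 24°, with a seam along the perpendicular. That doesn't match my reading of the fork's direction, so I'll check heights around it.

```bash
python3 - <<'E'
from h import *
W,p,ok=cloud("cart")
a=np.radians(23.3);e1=np.array([np.cos(a),np.sin(a)]);e2=np.array([-e1[1],e1[0]]);c=np.array([546.7,181.3])
L=np.stack([(W[...,:2]-c)@e1,(W[...,:2]-c)@e2],-1)
g={}
print("rows e2 (top=+), cols e1; median z")
print("     "+" ".join(f"{x:4d}" for x in range(-44,76,6)))
for y in range(56,-64,-6):
    r=[]
    for x in range(-44,76,6):
        m=ok&(abs(L[...,0]-x)<3)&(abs(L[...,1]-y)<3); r.append(f"{np.median(W[m][:,2]):4.0f}" if m.sum()>1 else "   .")
    print(f"{y:4d} "+" ".join(r))
f=np.load("pics/side.npz")["p"][225:305,215:335,::-1]
cv2.imwrite("pics/c3.png",cv2.resize(f,None,fx=6,fy=6,interpolation=cv2.INTER_CUBIC))
E
```

```text
rows e2 (top=+), cols e1; median z
      -44  -38  -32  -26  -20  -14   -8   -2    4   10   16   22   28   34   40   46   52   58   64   70
  56    1    0    1    1    1    1    1    0    1    1    1    1    1    1    1    0    1    1    1    1
  50    1    1    1    0    1    1    1    1    1    1    1    1    1    1    1    1    1    1    0    1
  44    1    1    1    1    1    1    1    1    0    1    1    1    1    1    1    1    1    1    1    1
  38    0    0    1    1    7   36   36   35   36   36   36   35   36   35   36   35   36   35    2    1
  32  295    1  313    1   43   43   43   43   43   43   43   42   43   43   43   43   43   43   43    0
  26  291  293  314  317  323  332   43   44   43   43   43   42   43   43   43   43   44   44   43    1
  20  286  277  317  325  323  325  331  332   48   48   45   42   43   43   43   43   43   43   43    1
  14  269  316    1    1   48  316  319   48   48   48  332   43   43   43   43   43   43   43   42    1
   8  265    1    1   47   66   69  314  319  319  318  331  329   43   43   43   43   43   43   43    1
   2  258    1 
[... 439 characters left out ...]
   48   48   48   48   43   42   43  268   43  301  303  302  313  308
 -28    1    1    1    1   43   43   43   43   43   43   43   42   43  266  301  302  304  305   42    1
 -34    0    0    1    1   43   43   43   43   43   43   43   42   43   43  299  300  305  306   42    1
 -40    1    0    1    1   43   43   43   43   43   42   42   38   43   43   43   42  302  306  303    1
 -46    1    1    1    1    .    .    .    .    .    .    .    .    .    .    .    .    .    .    .    1
 -52    0    1    1    0    1    1    0    1    0    1    1    0    1    1    1    1    1    1    1    1
 -58    1    1    1    1    1    1    0    1    1    0    1    1    1    1    1    1    1    1    1    1
```

View pics/c3.png

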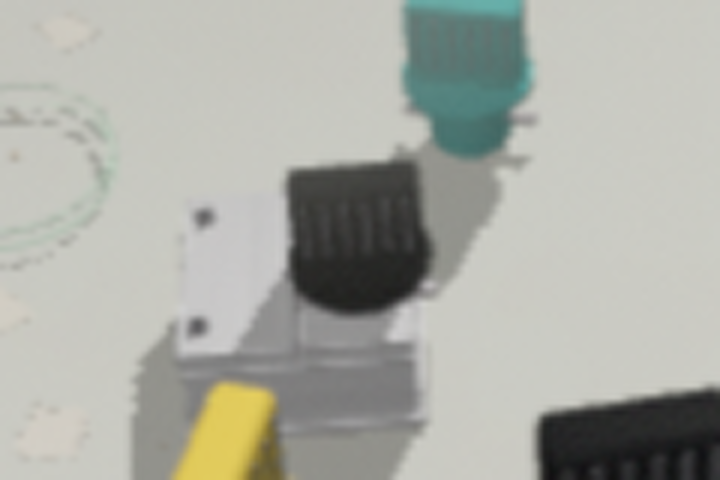

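```bash
python3 - <<'E'
from h import *
a=np.radians(23.3);e1=np.array([np.cos(a),np.sin(a),0]);e2=np.array([-e1[1],e1[0],0]);c=np.array([546.7,181.3,0])
# tilted view from the fork mouth side: tool x toward -e1 (camera on the mouth side), tool z tilted towards +e1
th=np.radians(35);z=np.sin(th)*e1+np.cos(th)*np.array([0,0,-1.])
for y in (e2,-e2):
    R=np.column_stack([np.cross(y,z),y,z]); print(R[:,0].round(2))
    if R[:,0]@e1<0:
        tgt=c+[0,0,40]; pos=tgt-z*150+R[:,0]*0; print(pos,ctrl.solve_ik(pos,R))
        ctrl.move_ptp(pos,R); cc,p,d=shot("mouth")
        for P in (tgt,c-26.5*e1+[0,0,24]): q=cc["mtx"]@(cc["R"]@P+cc["t"]);uv=q[:2]/q[2];print(uv)
        u,v=uv.astype(int); k=p[max(v-70,0):v+50,u-80:u+80,::-1]; cv2.imwrite("pics/c4.png",cv2.resize(k,None,fx=4.5,fy=4.5,interpolation=cv2.INTER_CUBIC))
print(sensors.read_state()["t"])
E
```

```text
[-0.75 -0.32 -0.57]
[467.68011964 147.26866303 162.87280664] [-0.01578483 -0.16161482  2.25401931  0.48196445  0.5320947  -2.34711652]
[327.16677742 190.70923425]
[327.21539031 156.06747515]
[0.75 0.32 0.57]
5.6667
```

View pics/c4.png

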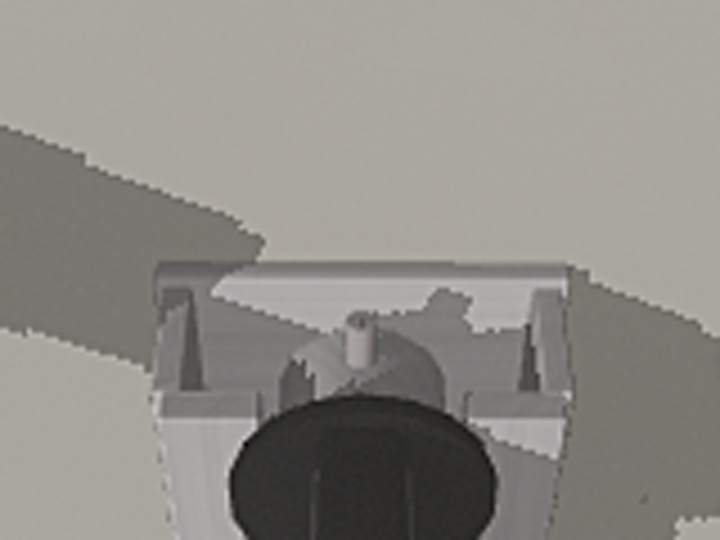

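The crop shows the fork mouth facing the camera. A steel pin at (360,335) points straight out of the mouth, so the pins and bar lie along the fork's axis here, and I'll grip across the bar. I'll take opposite-yaw views so the camera bias cancels.

```bash
cat > meas.py <<'E'
from h import *
from scipy.optimize import least_squares
def sel(W,ok,c,r,z0,z1): return ok&(np.hypot(W[...,0]-c[0],W[...,1]-c[1])<r)&(W[...,2]>z0)&(W[...,2]<z1)
def sock(n):
    W,p,ok=cloud(n);c=np.array([506.8,-167.5])
    for _ in range(4):
        q=W[sel(W,ok,c,33,72,79)];xy=q[:,:2]
        th=np.degrees(np.arctan2(*(xy-c).T[::-1]))//10;r=np.hypot(*(xy-c).T)
        E=[[xy[th==k][np.argsort(r[th==k])[j]] for k in np.unique(th) if (th==k).sum()>15] for j in(1,-2)]
        f=lambda x:np.r_[np.hypot(*(np.array(E[0])-x[:2]).T)-18.8-x[2],np.hypot(*(np.array(E[1])-x[:2]).T)-30+x[2]]
        s=least_squares(f,[*c,0],loss="soft_l1");c=s.x[:2]
    xy=xy-c;th=np.degrees(np.arctan2(xy[:,1],xy[:,0]));r=np.hypot(*xy.T);m=(r>20)&(r<29)
    h=np.histogram(th[m],np.arange(-180,181,2))[0];mid=np.arange(-179,180,2);low=h<0.4*np.median(h)
    sl=[mid[low&(abs(mid-b)<25)] for b in(26,-154)]
    M=W[sel(W,ok,c+[14*.9,14*.44],100,53,62)];rect=cv2.minAreaRect(M[:,:2].astype(np.float32))
    print(n,"c",c.round(2),"ins",s.x[2].round(2),"z",np.median(q[:,2]).round(2),"slots",[(x.min(),x.max(),x.mean().round(1)) for x in sl if len(x)],"house",np.round(rect[0]+rect[1]+rect[2:],1))
def cart(n):
    W,p,ok=cloud(n);c=(546.7,181.3)
    M=W[sel(W,ok,c,32,82,90)];b=cv2.minAreaRect(M[:,:2].astype(np.float32))
    H=W[sel(W,ok,(565,189),62,40.5,45.5)&(p.min(-1)>90)];r=cv2.minAreaRect(H[:,:2].astype(np.float32))
    print(n,"bar",np.round(b[0]+b[1]+b[2:],1),np.median(M[:,2]).round(1),"holder",np.round(r[0]+r[1]+r[2:],1))
E
python3 - <<'E'
from meas import *
sock("sock");cart("cart")
ctrl.move_ptp([545,180,260],down(2.0));shot("cartA")
ctrl.move_ptp([506,-167,260],down(2.0));shot("sockA")
ctrl.move_ptp([506,-167,260],down(2.0-np.pi));shot("sockB")
ctrl.move_ptp([545,180,260],down(2.0-np.pi));shot("cartB")
for n in"AB": sock("sock"+n);cart("cart"+n)
print(sensors.read_state()["t"])
E
```

```text
sock c [ 506.71 -167.92] ins 0.25 z 75.79 slots [(np.int64(15), np.int64(37), np.float64(26.0)), (np.int64(-165), np.int64(-143), np.float64(-154.0))] house [ 519.8 -161.8  125.3   96.4   26.3]
cart bar [546.6 181.4  45.6  16.2  23.6] 84.6 holder [567.3 189.6  81.6  76.2  22.8]
sockA c [ 506.67 -168.09] ins 0.29 z 75.81 slots [(np.int64(15), np.int64(39), np.float64(27.0)), (np.int64(-165), np.int64(-143), np.float64(-154.0))] house [ 519.6 -161.9  124.6   96.1   26. ]
cartA bar [546.3 180.8  44.6  16.1  23.5] 84.6 holder [565.  189.2  86.7  75.3  22.7]
sockB c [ 506.81 -167.89] ins 0.26 z 75.73 slots [(np.int64(15), np.int64(37), np.float64(26.0)), (np.int64(-165), np.int64(-143), np.float64(-154.0))] house [ 519.4 -161.7  125.5   96.3   26.2]
cartB bar [546.8 181.8  45.5  16.5  24.8] 84.5 holder [567.4 189.7  81.4  76.2  23.5]
11.9917
```

```bash
python3 - <<'E'
from h import *
a=np.radians(23.4);R=down(a-np.pi/2);R=down(a+np.pi/2);e1=np.array([np.cos(a),np.sin(a),0])
c=np.array([546.6,181.3,0])
def st(k): s=sensors.read_state();print(k,round(s["t"],2),s["eef_pos"].round(1),s["force"].round(1),s["wrist_torque"].round(2),round(s["grip_width"],1),round(s["grasp_force"],1))
ctrl.gripper_to(45); ctrl.move_ptp(c+[0,0,150],R); st("above")
print(ctrl.move_l(c+[0,0,79],vel=80,threshold=8)); st("down")
ctrl.gripper_to(10,force=80); st("grip")
print(ctrl.move_l(c-30*e1+[0,0,79],vel=40,threshold=15)); st("slide1")
print(ctrl.move_l(c-62*e1+[0,0,79],vel=50,threshold=15)); st("slide2")
E
```

```text
above 15.1 [546.7 181.3 150.1] [0.3 0.5 0.2] [-0.01  0.03  0.05] 45.0 0.0
False
down 16.14 [547.2 181.4  79.6] [-0.5 -0.5 -0.4] [-0.01  0.05  0.05] 45.3 0.0
grip 16.52 [547.3 181.5  79.9] [-0.6 -0.   4.2] [ 0.01  0.02 -0.01] 14.6 78.8
False
slide1 17.42 [519.2 169.1  79.7] [1.2 0.8 7.2] [ 0.12 -0.42 -0.01] 14.9 79.3
False
slide2 18.21 [489.8 156.7  79. ] [ 0.2  0.5 -1.6] [ 0.   -0.01  0.02] 15.2 78.1
```

```bash
cat >> h.py <<'E'
def st(k): s=sensors.read_state();print(k,round(s["t"],2),s["eef_pos"].round(1),s["force"].round(1),s["wrist_torque"].round(2),round(s["grip_width"],1),round(s["grasp_force"],1));return s
E
python3 - <<'E'
from h import *
b=np.radians(26.2);R=down(b+np.pi/2);S=np.array([506.73,-167.95,0])+0.5*np.array([np.cos(b),np.sin(b),0])
p=sensors.read_state()["eef_pos"]
ctrl.move_l([p[0],p[1],190],vel=150); st("lift")
ctrl.move_ptp(S+[0,0,190],R); ctrl.hold(.2); st("over")
ctrl.move_l(S+[0,0,147],vel=120); st("mouth")
print(ctrl.move_l(S+[0,0,124],vel=30,threshold=5)); st("in")
for n in("scene","side"):
    p,d=optics.grab_frame(n); cv2.imwrite(f"pics/{n}1.png",p[:,:,::-1])
a=cv2.imread("pics/side1.png")[140:220,275:395]; b_=cv2.imread("pics/scene1.png")[135:215,285:405]
cv2.imwrite("pics/c5.png",np.vstack([cv2.resize(x,None,fx=3.7,fy=3.7,interpolation=cv2.INTER_CUBIC) for x in(a,b_)]))
E
```

```text
lift 19.1 [489.  156.6 189. ] [ 0.1  1.  -2.4] [0.06 0.02 0.07] 14.8 78.1
over 20.53 [ 507.4 -166.5  190. ] [ 0.1  0.1 -2.2] [ 0.04 -0.01 -0.02] 14.6 78.1
mouth 21.04 [ 507.2 -167.5  146.9] [ 0.3 -0.1 -0.2] [-0.03 -0.03 -0.01] 14.8 78.1
True
in 21.83 [ 507.  -167.7  124. ] [-0.3 -0.3  4. ] [-0.05 -0.03  0.02] 15.3 78.9
```

```bash
python3 - <<'E'
from h import *
b=np.radians(26.2);S=np.array([506.73,-167.95,0])+0.5*np.array([np.cos(b),np.sin(b),0])
print(ctrl.move_l(S+[0,0,117.6],vel=20,threshold=15)); s=st("pushed")
if s["force"][2]<16 and s["eef_pos"][2]<119.5:
    for k in range(10,91,10):
        B=b-np.radians(k)
        try: ctrl.move_l(np.array([506.73,-167.95,117.6])+0.5*np.array([np.cos(B),np.sin(B),0]),rot=down(B+np.pi/2),vel=20,threshold=15)
        except ctrl.MotionError as e: print(e);break
        s=st(k)
        if abs(s["wrist_torque"][2])>1.2: break
E
```

```text
False
pushed 22.36 [ 507.2 -167.7  118.2] [-2.1  1.   8.4] [ 0.13  0.32 -0.04] 14.9 79.4
10 22.68 [ 507.7 -168.   118.6] [-1.3  0.8  8.2] [ 0.11  0.21 -0.06] 14.9 79.5
20 23.01 [ 508.  -168.2  118.7] [-1.1  0.2  6.9] [ 0.08  0.2  -0.04] 14.7 79.5
30 23.33 [ 508.  -168.2  118.7] [-1.   0.4  7.9] [ 0.12  0.1  -0.03] 15.3 79.5
40 23.66 [ 508.  -168.3  118.7] [-1.1  0.3  7.7] [ 0.05  0.11 -0.04] 14.6 79.5
50 23.98 [ 508.  -168.3  118.7] [-0.2  0.5  8.2] [ 0.16  0.14 -0.06] 14.9 79.5
60 24.31 [ 507.9 -168.4  118.7] [-0.   1.4  7.8] [ 0.12  0.09 -0.03] 15.0 79.5
70 24.63 [ 507.9 -168.4  118.7] [0.2 0.5 8.6] [ 0.12  0.09 -0.05] 14.9 79.5
80 24.96 [ 507.8 -168.5  118.7] [-0.6  0.4  8.1] [ 0.17  0.12 -0.05] 14.7 79.5
90 25.28 [ 507.7 -168.5  118.7] [-1.   0.3  7. ] [ 0.18  0.03 -0.05] 15.0 79.5
```

```bash
python3 - <<'E'
from h import *
b=np.radians(26.2);C=np.array([506.9,-168.,0])
ang=lambda s:np.degrees(b)-(np.degrees(np.arctan2(s["eef_rot"][1,1],s["eef_rot"][0,1]))-90)
for k in(92,94,95.5):
    ctrl.move_l(C+[0,0,117.6],rot=down(b-np.radians(k)+np.pi/2),vel=20); s=st(k);print(ang(s))
    if abs(s["wrist_torque"][2])>.4: break
for z in(119,120,121,122):
    ctrl.move_l(C+[0,0,z],vel=20); s=st(z);print(ang(s))
for i,n in enumerate(("scene","side")):
    p,d=optics.grab_frame(n); cv2.imwrite(f"pics/{n}2.png",p[:,:,::-1])
a=cv2.imread("pics/side2.png")[130:210,275:395]; b_=cv2.imread("pics/scene2.png")[125:205,285:405]
cv2.imwrite("pics/c6.png",np.vstack([cv2.resize(x,None,fx=3.7,fy=3.7,interpolation=cv2.INTER_CUBIC) for x in(a,b_)]))
E
```

```text
92 25.53 [ 507.7 -168.4  118.7] [-0.3  0.3  8.1] [ 0.02  0.07 -0.01] 15.0 79.4
92.00612828044628
94 25.78 [ 507.5 -168.5  118.7] [-1.3  0.   7.8] [0.01 0.2  0.01] 14.6 79.5
93.98884601626602
95.5 26.03 [ 507.4 -168.5  118.7] [-1.9 -0.3  8.2] [-0.05  0.23  0.29] 14.6 79.5
95.43816180309243
119 26.28 [ 507.4 -168.5  119.7] [ 0.1 -1.1  6.4] [-0.19  0.07  0.3 ] 14.6 79.2
95.45017685898468
120 26.53 [ 507.3 -168.4  120.4] [ 0.3 -1.4  5.3] [-0.3  -0.09  0.26] 14.8 78.8
95.47690546742908
121 26.78 [ 507.3 -168.4  121.2] [ 2.  -2.5  2.7] [-0.51 -0.32  0.33] 14.9 78.6
95.49395666367073
122 27.03 [ 507.2 -168.2  122.1] [ 2.8 -2.3  2.6] [-0.6  -0.48  0.28] 14.9 78.4
95.5026306366557
```

View pics/c6.png

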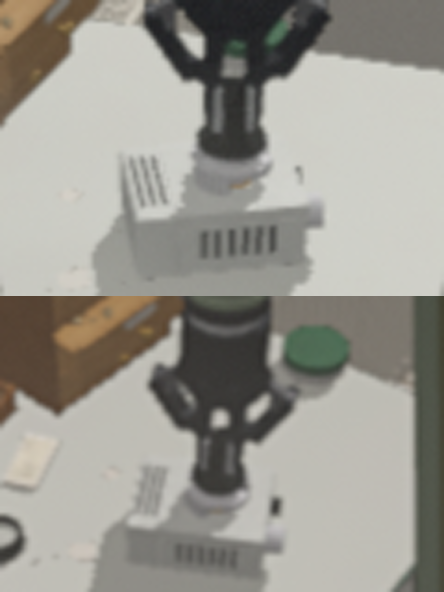

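```bash
python3 - <<'E'
from h import *
b=np.radians(26.2);C=np.array([506.7,-168.,0])
ctrl.move_l(C+[0,0,122],rot=down(b-np.radians(95)+np.pi/2),vel=20); st("a"); ctrl.hold(.4); s=st("b")
ctrl.finish_job()
E
```

```text
a 27.38 [ 507.1 -168.2  122.3] [ 3.2 -3.9  2.6] [-0.56 -0.63  0.18] 14.5 78.7
b 27.78 [ 507.1 -168.1  122.3] [ 4.1 -2.8  2.9] [-0.56 -0.76  0.18] 15.0 78.7
the job is handed in; nothing more can be done
```

I handed the job in at 27.8 s with the arm still gripping the cartridge by its bar: it was turned about 95° clockwise to the stop and, by tool height and wrist force, up in the pockets (the contact plate's own reading wasn't available); the loupe, eraser and tin were not touched.

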